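Retract a chain tensioner and lock it

ROBOT

A 6-joint arm with a two-finger parallel gripper is mounted at the origin on the work surface. World frame = base frame: x ahead of the robot, y to its left, z up, the work surface at z = 0. Lengths are in mm, angles in rad, forces in N, time in s.
With the tool pointing down it reaches from about 275 to 825 mm from the base axis. Payload 5.2 kg.
Tool frame: the origin (TCP) lies at the very end of the fingers, on their centre line; the grasp point (between the pads) lies 19 mm behind it; z points along the fingers, y is the direction in which the jaws open and shut (so a half turn about z gives the same grasp; the last joint's range is limited). The gripper opens to 93 mm and grips with 3 to 60 N. Pads are 15 mm wide; open, the fingers measure 128 mm over their backs; the gripper's body (75 mm by 188 mm) begins 65 mm behind the grasp point.
Start: joints at [-1.458, 0.259, 1.535, -0, 1.348, -0.203], TCP at [170.838, -522.799, 218.653] pointing down, gripper open.
Joint ranges: [-3.14, 3.14], [-0.91, 2.08], [0.19, 2.58], [-1.22, 4.36], [0.22, 2.71], [-3.12, 3.12]. Speed limits (rad/s): [2.57, 2.57, 3.14, 3.14, 3.14, 3.14].

INTERFACE

Orientations are given as [roll, pitch, yaw] about the fixed x, y, z axes, in that order (R = Rz(yaw) Ry(pitch) Rx(roll)).
In Python, from bench import robot gives the robot as it stands. The module is installed in compiled form; this text tells all that it offers. Calls block until the motion is done:
- robot.move_ptp(position, orientation): joint-space move of the TCP to a pose.
- robot.move_linear(position, ori=None, speed=150, f_stop=None): straight line of the TCP; ori=None keeps the orientation; speed is the mean speed in mm/s. With f_stop (N) it stops when the force on the tool has changed by that much, and returns True; else False.
- robot.move_j(angles): joint-space move.
- robot.move_gripper(opening): opening from 0.0 (shut) to 1.0 (fully open); the grip force is fixed at half the most; returns when the fingers have stopped.
- robot.sleep(seconds).
- robot.inverse_kinematics(position, orientation): joint angles nearest the present ones, or None.
- robot.get_image(name): name is "scene" or "top" or "wrist"; returns a dict with "img" (480x640x3 uint8, blue, green, red), "fovy" (degrees; the focal length in pixels is half the picture's height over the tangent of half this angle, whatever the lens; pixels are square), "cx", "cy" (the principal point, pixels), "eye" and "orientation" of the camera in the world. Camera axes: x right, y down, z forward; pixel columns grow to the right and rows downward; lengths in mm; the calibration is good to about 2 mm. A picture is of the moment at which its call begins. There is no depth.
A pose or a line that the arm cannot do raises robot.MotionError and nothing moves.
- robot.hand_in(): hands the job in, once; it reports no verdict.
Readings, each from a call of its own:
- robot.current_t(): time.
- robot.current_qpos(): joint angles.
- robot.current_joint_vel(): joint speeds.
- robot.current_joint_efforts(): joint torques, N m.
- robot.current_tcp_pos(): TCP position.
- robot.current_eef_rot(): TCP orientation.
- robot.current_contact_force(): force on the tool from outside, world axes, zero at the start.
- robot.current_ft_torque(): the same for the moment, N m.
- robot.current_gripper_width(): opening from 0.0 (shut) to 1.0 (fully open).
Only numpy, scipy, OpenCV 4.12 (cv2) and the standard library are available. Lean on these libraries where they do the work, as an engineer would, in place of code of your own. Each camera call takes 0.05 s, during which the arm holds its last target.

TASK

Get the spring-loaded chain tensioner on the bench ready for fitting: press its round steel plunger down into the housing against the spring, without ramming it on its stop, and while it is held down slide the orange keeper (with the bow over the plunger) all the way home over the plunger's brass lugs. Then let go, so that the keeper alone holds the plunger in. Leave everything else on the bench where it is.

Things in the scene. Friction and masses are not known exactly. Their poses are not given: they have to be found in the camera images.
- tensioner: chain tensioner bolted on the bench: blue foot plate 100 x 130 x 10 mm (x, y, z), ribbed aluminium housing 84 x 86 mm, its deck 60 mm above the bench. Origin: centre of the underside, on the plunger's upright axis. +y is the way the keeper slides home, z up. Its place and yaw vary widely
- plunger_head (a point): centre of the flat top of the plunger's round steel head (diameter 38 mm, 8 mm thick, on an 18 mm stem); moves with the plunger: 106 mm above the bench when out, 91 mm fully in. Below the head two brass lugs stick out to x = +-29 mm in the tensioner's frame (8 mm along y, tops 20 mm below the head's top)
- plunger (a joint): travel of the plunger down into the housing: 0 m out, 0.015 m at the hard stop. Its spring pushes back with 6 N at first, 12 N at the stop, and throws it out when let go, unless trapped. The lugs block the keeper until this is above about 0.0115 m; trapped, the plunger rests near that value
- keeper_bow (a point): middle of the orange keeper's bow, a round bar of diameter 8 mm bridging the plunger along the tensioner's x (uprights 67 mm apart), centre line 114 mm above the bench; 8 mm to the +y side of the plunger's axis with the keeper open, 22 mm when home. Fingertips pressing the head on the bow's -y side can shove it to +y. The rest of the keeper stays lower than the pressed-in head
- keeper (a joint): how far the keeper has slid towards +y: 0 m fully open, 0.014 m home at its hard stop; it starts between 0 and 0.003 m. Friction about 2 N; it stays where it is left
- tray: bystander, fixed: open dark steel parts tray 110 x 160 x 32 mm holding a bearing and a spacer; its place may be swapped with the tensioner's. Origin: centre of the underside
- bearing_mid (a point): bystander in the tray: steel ring, diameter 44 mm, 13 mm high; its centre
- spacer_mid (a point): bystander in the tray: brass ring, diameter 30 mm, 20 mm high; its centre
- spray_mid (a point): bystander: upright spray can, diameter 64 mm, 190 mm high; its centre
- jar_mid (a point): bystander: amber jar, diameter 70 mm, 85 mm high; its centre
- wrench_mid (a point): bystander: steel wrench lying flat; a point on it
- screwdriver_mid (a point): bystander: screwdriver lying flat; a point on it
- sprocket_mid (a point): bystander: dark steel chain sprocket lying flat, diameter 85 mm, 11 mm high; its centre

How it is judged (in metres and radians):
On the way, in this order (a step that is already met when the one before it is completed fails the run):
1. the plunger is pressed in by more than 10 mm (value of joint plunger above 0.01 m), for 0.05 s.
2. the keeper is slid home over the lugs (over 11.5 mm) with the plunger held in (value of joint keeper above 0.0115 m and value of joint plunger above 0.01 m), for 0.2 s.
At the end, for the whole second after the job is handed in: the keeper is home (within 2.5 mm of its end stop) and alone holds the plunger in (at least 10 mm of its 15 mm), at rest, with the robot clear (all of step 2 and velocity of joint plunger between -0.005 and 0.005 m/s); the robot touches nothing.
It fails at once if the plunger is rammed: more than 60 N between it and the robot's fingers (contact force between the fingers and plunger above 60 N).
It fails at once if a bystander is moved by more than 20 mm (distance of any of bearing_mid, spacer_mid, spray_mid, jar_mid, wrench_mid, screwdriver_mid, sprocket_mid from where it was at the start of the episode above 0.02 m).
It also fails if it takes over 37 s, if anything falls off the work surface, if the arm or the gripper's body presses on something with over 40 N, if the wrist force passes 120 N, or if a joint passes its speed limit or range.

## Working session

There is one attempt and no reset: what is moved stays moved. The work goes in short steps, each a Python script; the robot and the scene stay as the last script left them, time stands still between calls to the robot, and variables do not carry over. Pictures are saved under pics/ and viewed, and the job is handed in when it is done.

```bash
mkdir -p pics; cat > h.py <<'E'
import numpy as np, cv2, json
from scipy.spatial.transform import Rotation as R
from bench import robot
def grab(n,tag):
    d=robot.get_image(n); cv2.imwrite(f'pics/{tag}.png',d['img'])
    np.save(f'pics/{tag}.npy',d,allow_pickle=True); return d
def load(tag): return np.load(f'pics/{tag}.npy',allow_pickle=True).item()
def rot(d):
    o=np.array(d['orientation'],float)
    return o if o.shape==(3,3) else R.from_euler('xyz',o).as_matrix()
def ray(d,u,v):
    f=d['img'].shape[0]/2/np.tan(np.radians(d['fovy'])/2)
    r=rot(d)@np.array([(u-d['cx'])/f,(v-d['cy'])/f,1]); return np.array(d['eye'],float),r/np.linalg.norm(r)
def onz(d,u,v,z):
    e,r=ray(d,u,v); return e+r*(z-e[2])/r[2]
def proj(d,p):
    f=d['img'].shape[0]/2/np.tan(np.radians(d['fovy'])/2)
    c=rot(d).T@(np.array(p,float)-np.array(d['eye'],float)); return c[0]/c[2]*f+d['cx'],c[1]/c[2]*f+d['cy']
E
python3 - <<'E'
from h import *
for n in ['scene','top','wrist']:
    d=grab(n,n+'0'); print(n,d['fovy'],d['cx'],d['cy'],d['eye'],d['orientation'],d['img'].shape)
print(robot.current_t())
E
```

```text
scene 49.856784059167474 315.9946596911191 242.64675979493697 [878.24683046 556.63688706 988.08624381] [-2.5266718  -0.00622666  2.6326304 ] (480, 640, 3)
top 48.257252004038456 318.91433526591356 240.17853359413635 [ 367.18576935   32.35828869 1279.21820009] [-2.96104641e+00 -2.75104977e-03 -1.57161027e+00] (480, 640, 3)
wrist 70.2723911763157 330.74512661767034 240.33568961219686 [ 243.56691026 -499.53827681  382.16607452] [ 2.86205104e+00  1.10884558e-03 -1.25514339e+00] (480, 640, 3)
0.15
```

View pics/scene0.png

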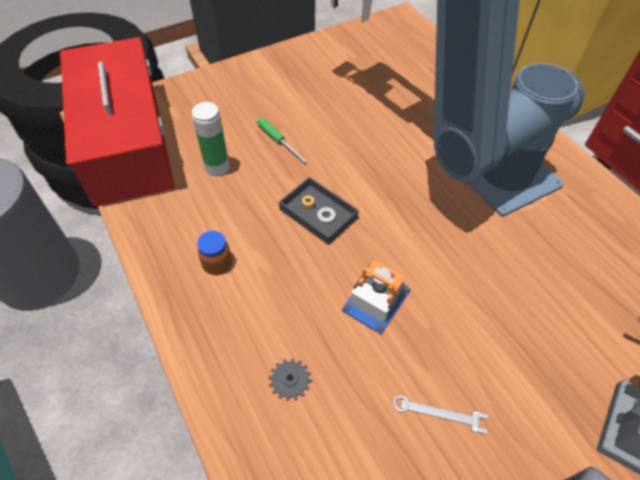

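View pics/top0.png

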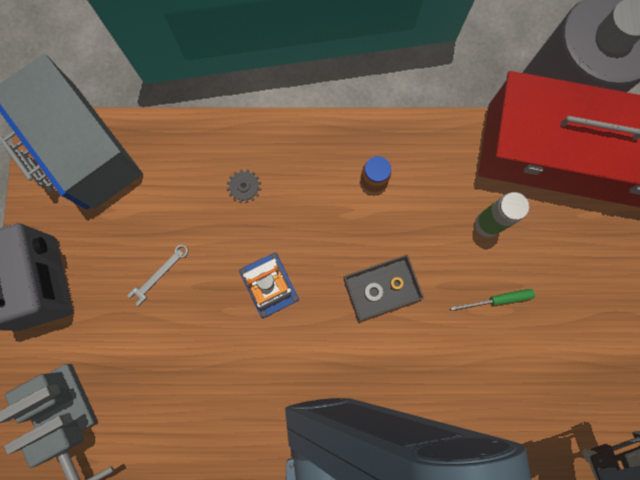

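The scene and top views show the tensioner at about (268,285) in top and (377,295) in scene. The tray is at (384,289) in top, and the wrench, sprocket and jar are well apart from it. Next I'll measure the blue plate and zoom in.

```bash
python3 - <<'E'
from h import *
t=load('top0'); s=load('scene0')
print(onz(t,268,285,60), onz(t,384,289,10), onz(s,377,295,60))
def crop(d,u,v,r,tag):
    c=d['img'][v-r:v+r,u-r:u+r]; cv2.imwrite(f'pics/{tag}.png',cv2.resize(c,(560,560),interpolation=cv2.INTER_CUBIC))
crop(t,268,285,40,'topz'); crop(s,377,295,45,'scz')
hsv=cv2.cvtColor(t['img'],cv2.COLOR_BGR2HSV)
m=cv2.inRange(hsv,(100,120,40),(125,255,255)); m[:235]=0;m[335:]=0;m[:,:220]=0;m[:,320:]=0
h=cv2.convexHull(np.argwhere(m>0)[:,::-1].astype(np.int32)); r=cv2.minAreaRect(h.astype(np.float32)); b=cv2.boxPoints(r)
P=np.array([onz(t,*q,10) for q in b]); print(P.round(1), P.mean(0), [np.linalg.norm(P[i]-P[i-1]) for i in range(4)])
a=np.concatenate([cv2.imread('pics/topz.png'),cv2.imread('pics/scz.png')],1); cv2.imwrite('pics/z0.png',cv2.resize(a,(800,400)))
E
```

```text
[485.99217797 144.87531339  60.        ] [ 481.22525296 -125.43676785   10.        ] [508.22848399 162.68312101  60.        ]
[[526.2 220.1  10. ]
 [569.6 134.9  10. ]
 [457.7  78.2  10. ]
 [415.7 162.3  10. ]] [492.31319495 148.88503893  10.        ] [np.float64(124.67940450913454), np.float64(95.56018558081772), np.float64(125.4452370127091), np.float64(94.0893647443408)]
```

View pics/z0.png

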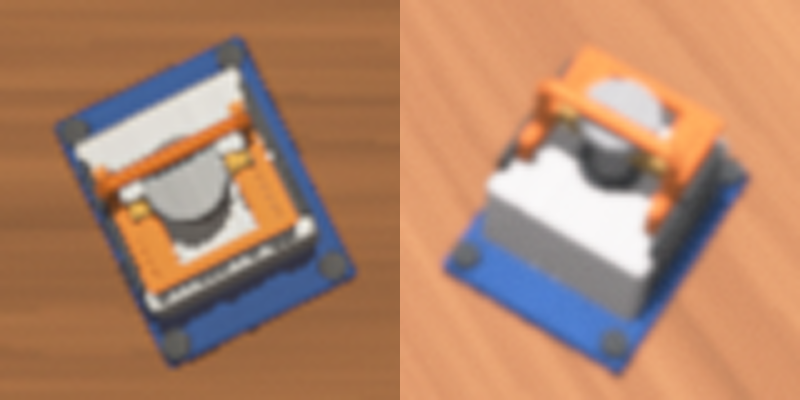

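The plate measures about 125 x 95 mm in pixels, against 130 x 100 mm given. Its centre is near (492,149), and +y (the bow side) points about 27° from world x. I'll move over it for a wrist view, off to the -y side.

```bash
python3 - <<'E'
from h import *
print(robot.current_eef_rot())
a=np.radians(26.9); ey=np.array([np.cos(a),np.sin(a),0])
p=np.array([490,148,280])-40*ey
for psi in (a,a-np.pi):
    q=robot.inverse_kinematics(p,[np.pi,0,psi]); print(psi,q)
robot.move_ptp(p,[np.pi,0,a]); print(robot.current_t(),robot.current_tcp_pos())
d=grab('wrist','w1'); print(d['eye'],d['orientation'])
print(proj(d,[492,149,106]))
E
```

```text
[-3.14023921e+00 -2.68195496e-04  3.15836866e-01]
0.46949356878647464 [ 4.18081807e-02  8.03295910e-02  1.60269668e+00 -4.44089210e-16
  1.45856638e+00  1.14311094e+00]
-2.6720990848033184 [ 0.04180818  0.08032959  1.60269668  0.          1.45856638 -1.99848171]
2.6833 [454.57707068 129.23110252 279.87351081]
[522.91112931 163.09742069 444.07756781] [ 2.86140848e+00 -4.92425234e-04 -1.10252545e+00]
(np.float64(329.17588620945884), np.float64(178.24053729101715))
```

View pics/w1.png

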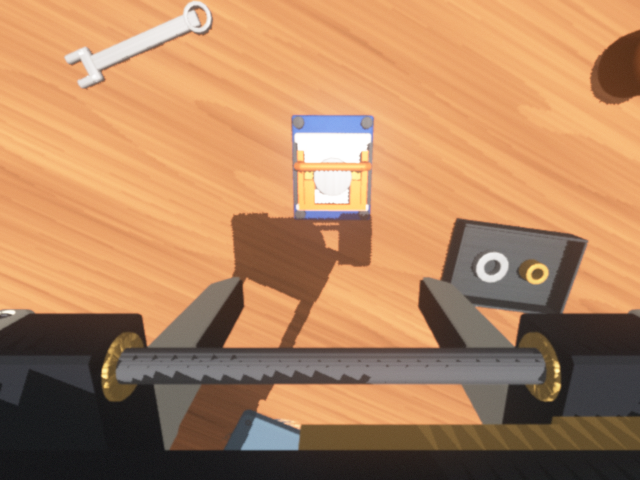

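The wrist view shows the plate's top edge at row ~117, columns 292–374. The orange bow is at row ~167, columns 295–372, and the head is centred near (332,178), behind the bow. Next I'll measure these.

```bash
python3 - <<'E'
from h import *
d=load('w1'); im=d['img']; hsv=cv2.cvtColor(im,cv2.COLOR_BGR2HSV)
m=cv2.inRange(hsv,(100,120,30),(125,255,255)); m[:100]=0;m[225:]=0;m[:,:280]=0;m[:,390:]=0
h=cv2.convexHull(np.argwhere(m>0)[:,::-1].astype(np.int32)); b=cv2.boxPoints(cv2.minAreaRect(h.astype(np.float32)))
P=np.array([onz(d,*q,10) for q in b]); print(b.round(1).tolist()); print(P.round(1).tolist(), P.mean(0).round(1), [round(np.linalg.norm(P[i]-P[i-1]),1) for i in range(4)])
for i in range(4):
    v=P[i]-P[i-1]; print(np.degrees(np.arctan2(v[1],v[0])).round(2))
# orange bow
o=cv2.inRange(hsv,(3,140,150),(17,255,255)); o[:155]=0;o[172:]=0;o[:,:285]=0;o[:,380:]=0
cols=range(312,358); mid=[np.mean(np.nonzero(o[:,c])[0]) for c in cols if o[:,c].any()]; print('bow row',np.mean(mid), [int(o[:,c].sum()/255) for c in (315,330,345)])
B=onz(d,334,np.mean(mid),114); print('bow',B)
c=im[105:235,270:400]; z=cv2.resize(c,(600,600),interpolation=cv2.INTER_CUBIC); cv2.imwrite('pics/w1z.png',z)
E
```

```text
Traceback (most recent call last):
AttributeError: 'NoneType' object has no attribute 'astype'
```

```bash
python3 - <<'E'
from h import *
d=load('w1'); im=d['img']; hsv=cv2.cvtColor(im,cv2.COLOR_BGR2HSV)
print(hsv[122,330],hsv[166,334],hsv[178,332],hsv[185,360],hsv[167,300])
c=im[105:235,270:400]; z=cv2.resize(c,(600,600),interpolation=cv2.INTER_CUBIC); cv2.imwrite('pics/w1z.png',z)
E
```

```text
[110 108 238] [ 23 109 255] [ 15   4 250] [ 20 124 255] [ 16 139 254]
```

View pics/w1z.png

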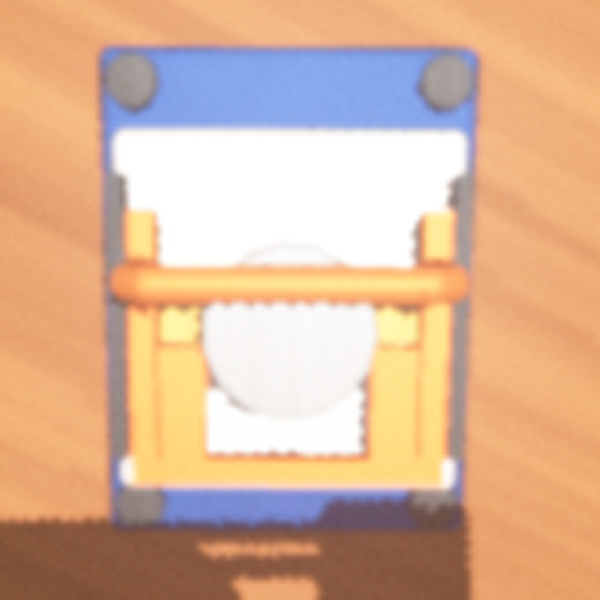

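The zoom shows the head disc spanning columns 203–377 and rows 243–418, which puts its centre at pixel (332.8,176.5). The bow spans columns 110–468 at row 284, which is pixel (332.6,166.5). The plate's top corners are at (291.9,115.2) and (373.6,115.8).

```bash
python3 - <<'E'
from h import *
d=load('w1')
H=onz(d,332.8,176.5,106); B=onz(d,332.6,166.5,114)
s=130/600
px=lambda x,y:(270-.5+(x+.5)*s,105-.5+(y+.5)*s)
L,Rr=[onz(d,*px(*q),106) for q in((203,330),(377,330))]; T,Bo=[onz(d,*px(*q),106) for q in((290,243),(290,418))]
print('head',H,'diam',np.linalg.norm(L-Rr),np.linalg.norm(T-Bo))
c=[onz(d,*px(*q),10) for q in((101,47),(478,50))]; v=c[1]-c[0]; print('edge',np.linalg.norm(v),'tensioner +x yaw',np.degrees(np.arctan2(v[1],v[0])))
b=[onz(d,*px(*q),114) for q in((114,284),(465,285))]; w=b[1]-b[0]; print('bow',np.linalg.norm(w),np.degrees(np.arctan2(w[1],w[0])))
yaw=np.arctan2(v[1],v[0]); ey=np.array([-np.sin(yaw),np.cos(yaw),0]); ex=np.array([np.cos(yaw),np.sin(yaw),0])
print('bow-head', (B-H)@ey,(B-H)@ex)
m=(c[0]+c[1])/2-65*ey; print('centre from plate',m,(H-m)@ex,(H-m)@ey)
t=load('top0'); print('head in top',proj(t,H))
E
```

```text
head [495.10519975 146.59275248 106.        ] diam 36.89136728211644 36.63888350122065
edge 97.85515141287547 tensioner +x yaw -63.59711325584993
bow 72.08949650460485 -63.33179222963269
bow-head 10.122725445210365 -0.3322147084157882
centre from plate [493.47950033 146.36578103  10.        ] 0.5196206097271893 1.5570514041465855
head in top (np.float64(265.3850006693451), np.float64(278.81889842058035))
```

```bash
python3 - <<'E'
from h import *
t=load('top0');s=load('scene0');w=load('w1')
print(proj(s,[494.5,146.5,106]))
print('scene',onz(s,382,274.7,106),'top',onz(t,265.3,281.7,106),'wrist',onz(w,332.8,176.5,106))
for d,(u,v),r,n in ((t,(265,281),16,'a'),(s,(382,275),16,'b')):
    cv2.imwrite(f'pics/{n}.png',cv2.resize(d['img'][v-r:v+r,u-r:u+r],(400,400),interpolation=cv2.INTER_NEAREST))
cv2.imwrite('pics/z1.png',np.hstack([cv2.imread('pics/a.png'),cv2.imread('pics/b.png')]))
E
```

```text
(np.float64(380.6928063142806), np.float64(274.5881777694526))
scene [492.34856185 147.99025907 106.        ] top [488.76268383 146.67061829 106.        ] wrist [495.10519975 146.59275248 106.        ]
```

View pics/z1.png

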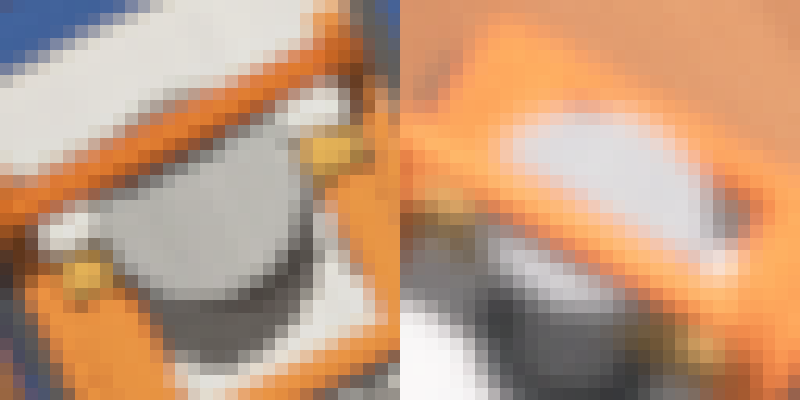

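With the finer crop the top view gives a head x of about 492, so the three views agree to about 2 mm. I'll use a head centre of (493.5,147) and +y at 26.6°. Next: shut the fingers, approach 9 mm to the -y side of the plunger axis, and touch the head.

```bash
cat >> h.py <<'E'
A=np.radians(26.6); EY=np.array([np.cos(A),np.sin(A),0]); EX=np.array([np.sin(A),-np.cos(A),0]); HC=np.array([493.5,147,0])
def at(x,y,z): return HC+x*EX+y*EY+[0,0,z]
def st(s=''):
    p=np.array(robot.current_tcp_pos()); q=p-HC
    f=np.array(robot.current_contact_force()); print(s,'t',round(robot.current_t(),2),'x,y,z',round(q@EX,2),round(q@EY,2),round(p[2],2),'F x,y,z',round(f@EX,2),round(f@EY,2),round(f[2],2))
E
python3 - <<'E'
from h import *
robot.move_gripper(0.0); st('shut')
robot.move_ptp(at(0,-9,135),[np.pi,0,A]); st('above')
hit=robot.move_linear(at(0,-9,103),speed=25,f_stop=4); st(f'touch {hit}')
grab('wrist','w2');grab('scene','s2')
d=load('s2'); cv2.imwrite('pics/s2z.png',cv2.resize(d['img'][220:350,310:440],(600,600),interpolation=cv2.INTER_CUBIC))
E
```

```text
shut t 4.18 x,y,z -2.25 -42.68 279.99 F x,y,z -0.57 -0.02 -0.09
above t 4.83 x,y,z 0.25 -8.48 135.78 F x,y,z -0.37 -0.61 0.11
touch True t 5.92 x,y,z -0.07 -9.16 105.15 F x,y,z -0.26 -0.04 5.44
```

View pics/w2.png

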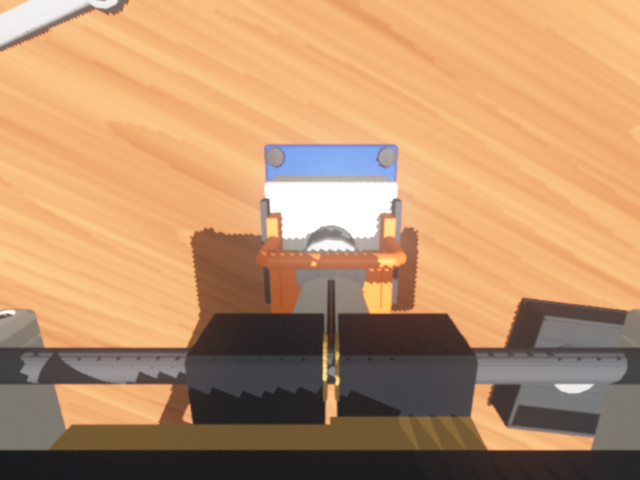

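View pics/s2z.png

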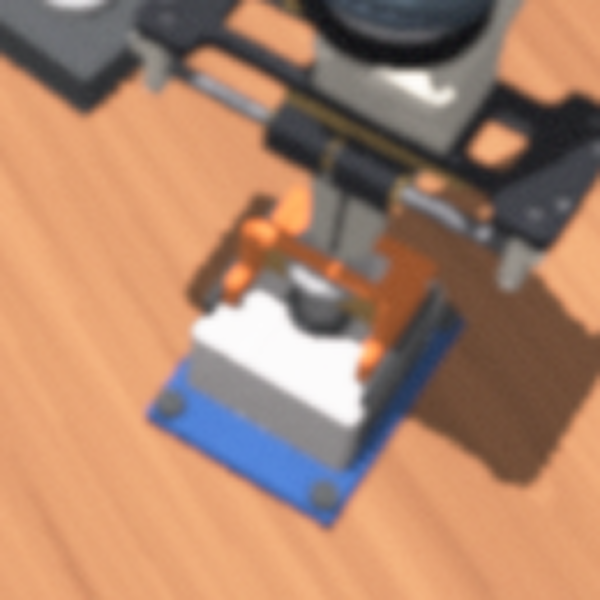

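The fingers are on the head behind the bow (bow at row 258, fingertip at row ~282 in the wrist view). Contact came at z=105.2 against 106 expected. Now press to about 93 with a force guard.

```bash
python3 - <<'E'
from h import *
for z in (99,95,92.7):
    hit=robot.move_linear(at(0,-9,z),speed=15,f_stop=15); st(f'{z} {hit}')
robot.sleep(.3); st('hold')
E
```

```text
99 False t 6.56 x,y,z -0.05 -9.12 99.6 F x,y,z -1.2 -2.54 8.18
95 False t 6.97 x,y,z -0.04 -9.1 95.79 F x,y,z 0.26 -2.96 8.74
92.7 False t 7.28 x,y,z -0.06 -9.11 93.6 F x,y,z -0.58 -3.32 10.27
hold t 7.58 x,y,z -0.05 -9.09 93.65 F x,y,z -1.58 -3.51 9.73
```

```bash
python3 - <<'E'
from h import *
robot.move_linear(at(0,-9,91.7),speed=10,f_stop=15); st('press')
for y in (-4,0,4,8,10,12,14):
    hit=robot.move_linear(at(0,y,91.7),speed=15,f_stop=15); st(f'{y} {hit}')
    if hit: break
d=grab('wrist','w3'); d=grab('scene','s3'); cv2.imwrite('pics/s3z.png',cv2.resize(d['img'][220:350,310:440],(600,600),interpolation=cv2.INTER_CUBIC))
E
```

```text
press t 7.83 x,y,z -0.02 -9.07 92.69 F x,y,z -1.28 -2.67 10.51
-4 False t 8.31 x,y,z -0.06 -5.8 92.14 F x,y,z 0.18 -6.85 10.84
0 False t 8.72 x,y,z -0.08 -1.83 92.14 F x,y,z -0.26 -7.24 10.44
4 False t 9.14 x,y,z -0.1 1.53 92.05 F x,y,z 0.86 -8.84 11.37
8 False t 9.56 x,y,z -0.1 5.44 92.0 F x,y,z 0.35 -9.0 11.62
10 False t 9.84 x,y,z -0.14 7.37 91.99 F x,y,z 0.98 -10.27 10.47
12 False t 10.12 x,y,z -0.12 9.36 91.99 F x,y,z 0.42 -9.26 9.98
14 False t 10.41 x,y,z -0.16 10.45 91.92 F x,y,z 0.87 -12.19 12.65
```

View pics/w3.png

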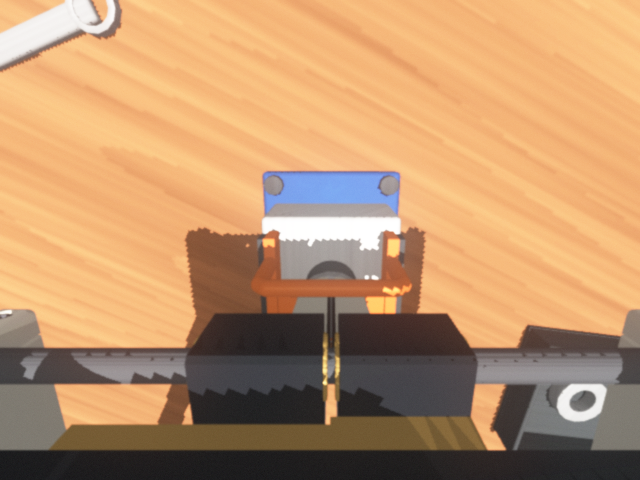

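View pics/s3z.png

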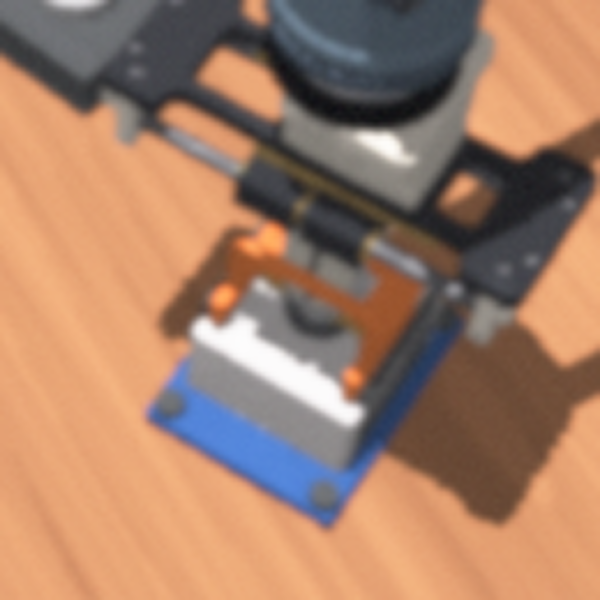

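The bow is at row 287 with the fingers against it. The last 2 mm step moved only 1.1 mm with the force rising, so it is near the stop. I'll measure the bow and nudge further.

```bash
python3 - <<'E'
from h import *
for tag,v in(('w2',258.5),('w3',287.5)):
    d=load(tag); p=onz(d,331,v,114)-HC; print(tag,p@EX,p@EY)
for y in (16,18,20):
    hit=robot.move_linear(at(0,y,91.7),speed=10,f_stop=14); st(f'{y} {hit}')
    if hit: break
d=grab('wrist','w4')
E
```

```text
w2 0.7582783824184828 13.275908293868095
w3 0.6658037462801378 23.90142198204138
16 False t 10.86 x,y,z -0.2 10.55 91.89 F x,y,z 1.49 -18.23 19.07
18 False t 11.21 x,y,z -0.21 10.7 91.84 F x,y,z 1.71 -24.05 21.96
20 False t 11.56 x,y,z -0.25 10.83 91.82 F x,y,z 2.78 -29.65 26.4
```

The finger centre stalled at y=10.55 (10.5 expected at home) while the force rose, so the keeper is on its stop. Back off the bow and lift slowly.

```bash
python3 - <<'E'
from h import *
robot.move_linear(at(0,8,91.7),speed=20); st('back')
robot.move_linear(at(0,5,91.7),speed=20); st('back')
robot.move_linear(at(0,3,96),speed=15); st('lift'); 
robot.move_linear(at(0,0,130),speed=50); st('up')
robot.move_linear(at(0,-40,280),speed=120); st('clear'); robot.sleep(.3)
d=grab('wrist','w5'); print(robot.current_t())
u,v=map(int,proj(d,at(0,5,100))); r=65
cv2.imwrite('pics/w5z.png',cv2.resize(d['img'][v-r:v+r,u-r:u+r],(600,600),interpolation=cv2.INTER_CUBIC)); print(u,v)
E
```

```text
back t 12.36 x,y,z -0.05 10.32 93.59 F x,y,z -2.26 2.03 9.23
back t 12.66 x,y,z 0.42 8.87 94.13 F x,y,z -2.43 5.61 9.49
lift t 13.12 x,y,z -0.12 2.36 95.5 F x,y,z -0.01 0.78 -0.95
up t 13.96 x,y,z -0.06 -0.16 129.9 F x,y,z 0.76 0.69 0.72
clear t 15.4 x,y,z -0.14 -40.27 279.21 F x,y,z 0.99 -0.32 -0.33
15.75
330 174
```

View pics/w5z.png

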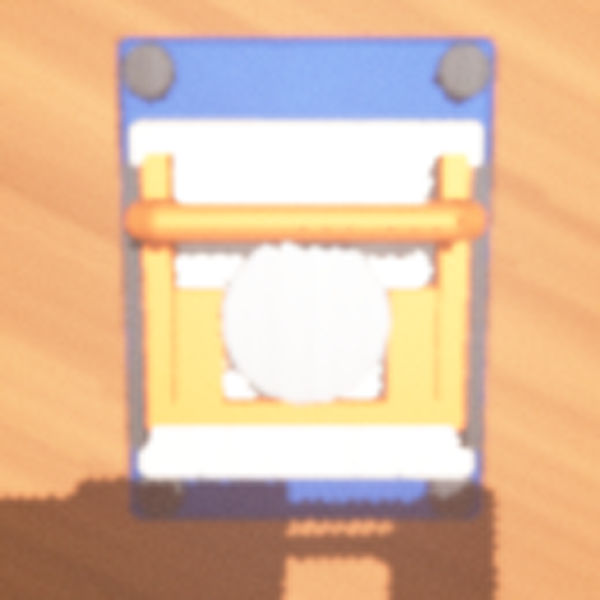

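The zoom shows the bow clear of the head at row 224 (before, it overlapped). The head is smaller (lower), centred near row 322, and the brass lugs are hidden under the keeper arms. Now a numeric check and a look at the bystanders.

```bash
python3 - <<'E'
from h import *
d=load('w5'); s=130/600
P=lambda x,y,z: onz(d,330-65-.5+(x+.5)*s,174-65-.5+(y+.5)*s,z)
b=P(306,224,114)-HC; h=P(306,323,94)-HC; print('bow y',b@EY,'head y',h@EY,'sep',(b-h)@EY,'diam@94',np.linalg.norm(P(223,323,94)-P(390,323,94)))
t=grab('top','t5'); a=load('top0')['img']; df=cv2.absdiff(a,t['img']).max(2)
m=(df>40).astype(np.uint8); n,_,stt,_=cv2.connectedComponentsWithStats(m); print([x.tolist() for x in stt[1:] if x[4]>15])
E
```

```text
bow y 22.30996282783589 head y 0.28386805429845 sep 22.02609477353744 diam@94 36.70438817565918
[[171, 222, 469, 258, 44256], [322, 477, 13, 3, 23]]
```

View pics/t5.png

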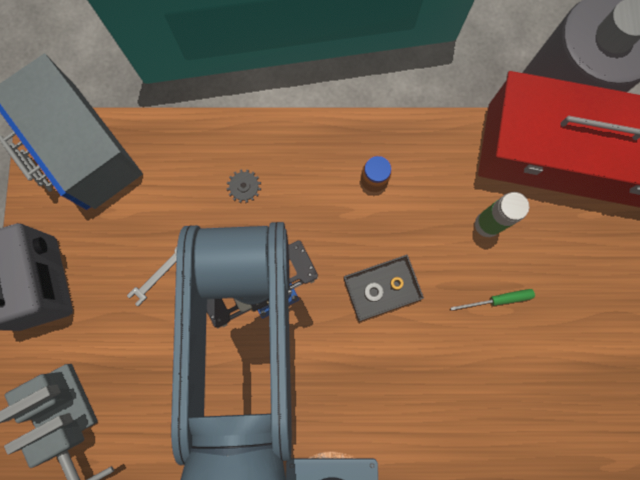

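The bow is 22.0 mm from the head axis (home is 22), and the head measures the right size for the pressed height. All bystanders are where they were, and the arm is clear. Handing in.

```bash
python3 - <<'E'
from h import *
st(); robot.hand_in(); print('handed in')
E
```

```text
t 15.8 x,y,z -0.03 -40.01 279.83 F x,y,z 0.44 -0.25 -0.14
the job is handed in; nothing more can be done
handed in
```

The tensioner is ready for fitting: the keeper is home and holds the plunger in on its own. I handed the job in at 15.8 s; the interface gives no verdict.

**What I did:** With the gripper shut I touched the plunger head behind the bow. I pressed it to about 92 mm above the bench, roughly 1 mm short of its stop. Still holding it down, I pushed the bow with the same fingertips until the keeper stalled on its end stop. Then I eased back off the bow, lifted slowly and moved clear. While pressing, the sensor read about 11 N. It reached about 26 N vertical and 30 N sideways while I made sure the keeper was on its stop.

**Last checks:**
- **Keeper:** the bow measured 22.0 mm from the head's axis, and 22 mm is home.
- **Plunger:** its brass lugs are hidden under the keeper arms. The contact force was gone by the time the fingers had lifted to 95.5 mm, so the head stayed down. The head's apparent size agrees only roughly with that (36.7 mm against 38 mm, the same bias as in the first measurement).
- **Robot:** it was clear, with the tool at 280 mm and near-zero force.
- **Bystanders:** they look unmoved in the top view, although the arm hid part of the wrench in that picture. The fingers did not go near it.

**Disagreements:** the first head positions from the three views differed by up to 6 mm. A finer crop of the top view brought that down to about 2–3 mm. The wrist close-up during the slide put the bow about 2–3 mm too far along, compared with where the fingers touched it; the later overhead view did not show this.

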